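# Close the cassette basket and hold it over the wax well

## Robot

A 6-joint arm with a two-finger parallel gripper is mounted at the origin on the work surface. World frame = base frame: x ahead of the robot, y to its left, z up, the work surface at z = 0. Lengths are in m, angles in rad, forces in N, time in s.
With the tool pointing down it reaches from about 0.25 to 0.725 m from the base axis. Payload 9.7 kg.
Tool frame: the origin (TCP) lies at the very end of the fingers, on their centre line; the grasp point (between the pads) lies r.pinch_z behind it (r.pinch_z is the distance from the TCP to the grasp point, in m); z points along the fingers, y is the line along which they close (so a half turn about z gives the same grasp; the last joint's range is limited). The gripper opens to 85 mm and grips with 20 to 120 N. Pads are 22 mm wide; open, the fingers measure 114 mm over their backs; the gripper's body (76 mm by 85 mm) begins 54 mm behind the grasp point. The pads swing forward as they close: fully open they stand 13 mm farther back than shut.
Start: joints at [-1.161, 0.087, 0.176, 1.66, 0, 1.571], TCP at [0.219, -0.504, 0.231] pointing down, gripper open.
Joint ranges: [-3.13, 3.13], [-0.85, 1.81], [-1.15, 1.24], [-2.2, 2.28], [-1.44, 1.52], [-3.14, 3.14]. Speed limits (rad/s): [2.22, 2.22, 2.57, 3.14, 3.14, 3.14].

## Interface

Orientations are given as a 3x3 rotation matrix whose columns are the frame's x, y, z axes.
In Python, from rig import state, imaging, job, r gives the robot as it stands. The module is installed in compiled form; this text tells all that it offers.
- The arm moves only by the shell command python3 -m inch 'ROWS' [FORCE]. ROWS is a JSON object of lists of equal length, an entry for each row: "delta_pos": the shift along the tool's x, y, z in cm, a list of three; "rotation": the turn, a rotation vector about the tool's x, y, z in degrees, a list of three; "fingers": the finger opening in cm, from 0 to 8.54. In form: {"delta_pos": [[dx, dy, dz], ...], "rotation": [[ax, ay, az], ...], "fingers": [fingers, ...]}. A call has 1 to 20 rows; each row is the pose to reach, as a shift and turn from the pose commanded when the call began, along the tool's axes at that moment; what a row does not reach only later rows make up. A row lasts 1/10 s, in which the tool goes at most 50 mm and 8.59 degrees, less where a joint would pass 70% of its speed; a pose out of reach is approached as far as the arm can. A call with a gripper value outside its range is refused whole. The fingers move at their own pace and stop on an object; FORCE is the grip in N (left out, the last holds). Time passes only in rows, so rows that repeat a pose let the fingers close. It gives the time, the measured TCP pose, the force, the opening and the grip force at its end, in the units of the state.
- state(): the state, without advancing time (a new reading comes with each control period).
- imaging.snapshot(name): name is "scene" or "top" or "wrist"; returns the picture (384x512x3 uint8, red, green, blue); there is no depth.
- imaging.camera_params(name): a dict with "fx", "fy", "cx", "cy" (pixels), "rvec" (rotation vector, rad) and "tvec" (3), from world to camera coordinates, as OpenCV has them. Camera axes: x right, y down, z forward; pixel columns grow to the right and rows downward; lengths in m; the calibration is good to about 2 mm. A picture is of the moment at which its call begins: read the wrist's pose just before it. camera_params takes no time and is no camera call; for the wrist camera it gives the pose at the moment of the call.
- job.close_job(): hands the job in; it is judged then, once.
The state is a dict: "t": time; "q": joint angles; "joint_vel": joint speeds; "effort": joint torques, N m; "ee_pos": TCP position; "orientation": TCP orientation; "ft_force": force on the tool from outside, world axes, zero at the start; "moment": the same for the moment, N m; "width": finger opening in m; "gripper_force": force on a finger pad.
Only numpy, scipy, OpenCV 4.12 (cv2) and the standard library are available. Lean on these libraries where they do the work, as an engineer would, in place of code of your own. Each camera call takes 0.05 s, during which the arm holds its last target. There are 200 camera calls.

## Task

Put the lid squarely on the loaded cassette basket so that it sits fully down, then take hold of the closed basket itself, carry it level over the top of the splash screen without touching the screen, and hold it still just above the wax bath (1 to 2 cm over the deck), centred over the well and turned in line with it, ready to be lowered in, touching nothing of the bath. Finish like that, still holding the basket: do not lower it into the well, put it down or let go. Leave the bottle, the jar and the spare cassette where they are.

Things in the scene. Friction and masses are not known exactly. Their poses are not given: they have to be found in the camera images.
- basket: Loose open steel box with perforated sides, white cassettes inside; 95 mm long (own x), 60 mm wide (y), 48 mm high, walls 5 mm; 0.2 to 0.4 kg; alike both ways round. Origin: centre of its underside, z up. Stands on the bench, left or right of the screen. With the lid on, the lid's grip rises 27 mm above the rim: fingers take the basket from above across its width, astride that grip
- lid: Loose steel lid on the bench, right way up, some 125 mm from the basket on the robot's side; 0.1 kg. Plate 91 (own x) x 58 (y) x 3 mm; skirt under it 80 x 45 mm, 8 mm deep, fits inside the basket with 2.5 mm play; black grip bar in mid-top 44 (x) x 10 (y) x 24 mm high. Origin: centre of skirt's underside, z up; plate top z = 11, grip top z = 35 mm; seated: 40 mm above basket's origin
- bath: Fixed white bench-top wax bath with steel deck, 240 mm (own x) by 180 mm (own y), deck 100 mm above the bench, with a rectangular well in the middle. It stands on the other side of the screen from the basket. Origin: centre of its underside; z up
- well (a point): Centre of the well's mouth, level with the bath's deck (100 mm above the bench). Axes as the bath's: the mouth measures 112 mm along x and 78 mm along y; the well is about 70 mm deep. The basket fits in with its length along the well's x, either way round
- screen: Fixed upright white sheet-metal splash screen between basket and bath: 260 mm long (own x), 6 mm thick, top edge 160 mm above the bench, on two feet 60 mm wide. Origin: centre of its underside; own y across it
- reagent_bottle: Loose amber bottle, 60 mm across, 130 mm high, beyond the screen's far end; leave alone. Origin: centre of its underside
- specimen_jar: Loose pale jar with white cap, 56 mm across, 75 mm high, beyond the screen's far end; leave alone. Origin: centre of its underside
- spare_cassette: Loose flat white cassette 40 x 28 x 7 mm on the bench at the screen's near end; leave alone. Origin: centre of its underside
Mind the look-alikes: they are no part of the job. What is shaped like the basket but green is not meant. What is shaped like the lid but red is not meant.

How it is judged:
On the way, in this order (a step that is already met when the one before it is completed fails the run):
1. the lid sits fully down on the basket, which stands on the bench, and the lid has been let go (x of lid in the frame of basket between -0.005 and 0.005 m and y of lid in the frame of basket between -0.005 and 0.005 m and z of lid in the frame of basket between 0.036 and 0.043 m and angle between the z axis of lid and the z axis of basket, either way round below 0.06 rad and angle between the x axis of lid and the x axis of basket, either way round below 0.15 rad and contact force between the fingers and lid below 0.3 N and height (world z) of basket below 0.006 m and angle between basket's own z axis and vertical below 0.06 rad), for 0.2 s.
2. the basket, lid on, passes over the top of the splash screen (y of basket in the frame of screen between -0.04 and 0.04 m and x of basket in the frame of screen between -0.15 and 0.15 m and height (world z) of basket above 0.16 m and z of lid in the frame of basket between 0.034 and 0.045 m), for 0.02 s.
At the end, for the whole second after the job is handed in: Lid seated on the basket within 5 mm, level. The fingers hold the basket still, its underside 4 to 27 mm above the deck, within 8 mm of the well's centre along each well axis, in line within 0.1 rad, level within 0.08 rad; neither basket nor robot touches the bath (x of lid in the frame of basket between -0.005 and 0.005 m and y of lid in the frame of basket between -0.005 and 0.005 m and z of lid in the frame of basket between 0.036 and 0.043 m and angle between the z axis of lid and the z axis of basket, either way round below 0.06 rad and angle between the x axis of lid and the x axis of basket, either way round below 0.15 rad and x of basket in the frame of well between -0.008 and 0.008 m and y of basket in the frame of well between -0.008 and 0.008 m and z of basket in the frame of well between 0.004 and 0.027 m and angle between the x axis of basket and the x axis of well, either way round below 0.1 rad and angle between basket's own z axis and vertical below 0.08 rad and linear speed of basket below 0.02 m/s and angular speed of basket below 0.15 rad/s and contact force between the fingers and basket above 2 N and contact force between basket and bath below 0.05 N and contact force between each of the arm, the fingers and bath below 0.5 N); the arm keeps its last pose, push and grip.
It fails at once if the splash screen is touched (contact force between screen and anything else above 1 N).
It fails at once if the basket is tipped (angle between basket's own z axis and vertical above 0.4 rad).
It fails at once if the reagent bottle is moved (distance of reagent_bottle from where it was at the start of the episode above 0.015 m).
It fails at once if the specimen jar is moved (distance of specimen_jar from where it was at the start of the episode above 0.015 m).
It fails at once if the spare cassette is moved (distance of spare_cassette from where it was at the start of the episode above 0.015 m).
It also fails if it takes over 67 s, if anything falls off the work surface, if the arm or the gripper's body presses on something with over 40 N, if the wrist force passes 120 N, or if a joint passes its speed limit or range.

## Working session

There is one attempt and no reset: what is moved stays moved. The work goes in short steps, Python scripts to look and compute and a shell command to move; the robot and the scene stay as the last step left them, time stands still between calls to the robot, and variables do not carry over. Pictures are saved under pics/ and viewed, at most 10 in all, crops included, and the job is handed in when it is done.

```bash
mkdir -p pics
python3 - <<'E'
from rig import state, imaging, r
import cv2
s=state();print(s['t'],s['ee_pos'],s['orientation'],s['width'],r.pinch_z)
for n in('top','scene'):
    im=imaging.snapshot(n);cv2.imwrite(f'pics/{n}0.png',im[...,::-1]);print(imaging.camera_params(n))
E
```

```text
0.0 [ 0.21902982 -0.50424516  0.2305643 ] [[ 9.17214161e-01  3.98394154e-01 -5.29788920e-04]
 [ 3.98394506e-01 -9.17213298e-01  1.25805340e-03]
 [ 1.52716783e-05 -1.36496939e-03 -9.99999068e-01]] 0.08549660823509163 0.0187
{'fx': 478.82910572022666, 'fy': 478.82910572022666, 'cx': 262.8042559827042, 'cy': 195.73242514353515, 'rvec': array([ 2.14431811, -2.12046993,  0.18024332]), 'tvec': array([0.01778666, 0.58835107, 1.03532092])}
{'fx': 494.5985377561331, 'fy': 494.5985377561331, 'cx': 252.50969416966672, 'cy': 189.22662428939316, 'rvec': array([ 2.176928  ,  0.55125851, -0.29332532]), 'tvec': array([-0.51858303, -0.06538379,  1.65335475])}
```

View pics/top0.png

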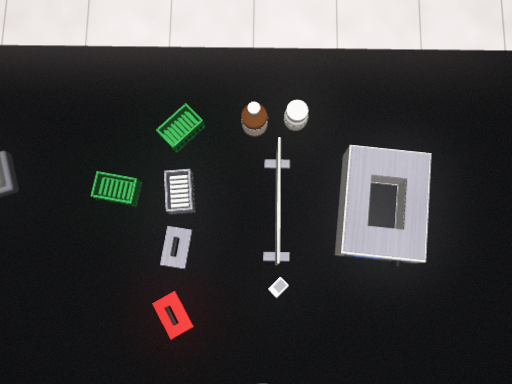

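View pics/scene0.png

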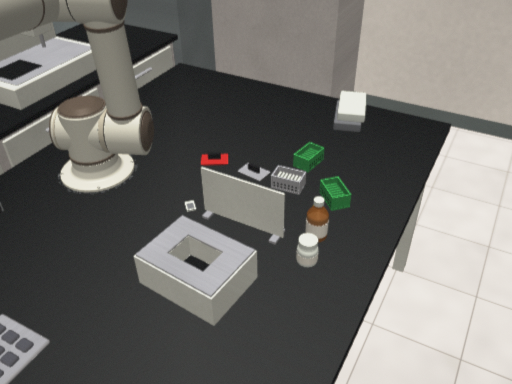

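Top view candidates: steel basket with white cassettes (179,191), against green baskets (180,127) and (116,188). Steel lid (176,247), against red lid (172,315). By the description I choose (179,191) and (176,247). Screen runs (279,140)–(277,263), bath is around (386,205), spare cassette (278,287), bottle (254,118), jar (296,115).

```bash
cat > h.py <<'E'
import cv2, numpy as np
from rig import state, imaging, r
def w(cam,px,z):
    "pixels -> world points on the plane at height z"
    p=imaging.camera_params(cam) if isinstance(cam,str) else cam
    R=cv2.Rodrigues(p['rvec'])[0];K=np.array([[p['fx'],0,p['cx']],[0,p['fy'],p['cy']],[0,0,1]])
    d=np.c_[np.atleast_2d(px),np.ones(len(np.atleast_2d(px)))]@np.linalg.inv(K).T@R
    c=-R.T@p['tvec'];return c+d*((z-c[2])/d[:,2])[:,None]
def proj(cam,P):
    p=imaging.camera_params(cam) if isinstance(cam,str) else cam
    K=np.array([[p['fx'],0,p['cx']],[0,p['fy'],p['cy']],[0,0,1]])
    return cv2.projectPoints(np.float64(P),p['rvec'],p['tvec'],K,None)[0][:,0]
E
python3 - <<'E'
from h import *
im=cv2.imread('pics/top0.png')
c=cv2.resize(im[160:275,150:210],None,fx=5,fy=5,interpolation=cv2.INTER_CUBIC)
d=cv2.resize(im[140:270,330:440],None,fx=4,fy=4,interpolation=cv2.INTER_CUBIC)
o=np.zeros((590,760,3),np.uint8);o[:575,:300]=c;o[:520,310:750]=d
cv2.imwrite('pics/crop1.png',o)
for n,p,z in[('basket',(179,190),.048),('lid',(175.5,247),.011),('well',(386,205),.1),('screen',[(279,140),(277,263)],.16),('bathdeck',[(350,147),(431,153),(426,262),(343,257)],.1),('cass',(278,287),.007),('bottle',(254,107),.13)]:print(n,w('top',p,z).round(3))
E
```

```text
basket [[0.6   0.215 0.048]]
lid [[0.473 0.224 0.011]]
well [[ 0.562 -0.241  0.1  ]]
screen [[ 0.687 -0.008  0.16 ]
 [ 0.434 -0.006  0.16 ]]
bathdeck [[ 0.69  -0.166  0.1  ]
 [ 0.679 -0.344  0.1  ]
 [ 0.442 -0.322  0.1  ]
 [ 0.45  -0.147  0.1  ]]
cass [[ 0.384 -0.013  0.007]]
bottle [[0.769 0.045 0.13 ]]
```

View pics/crop1.png

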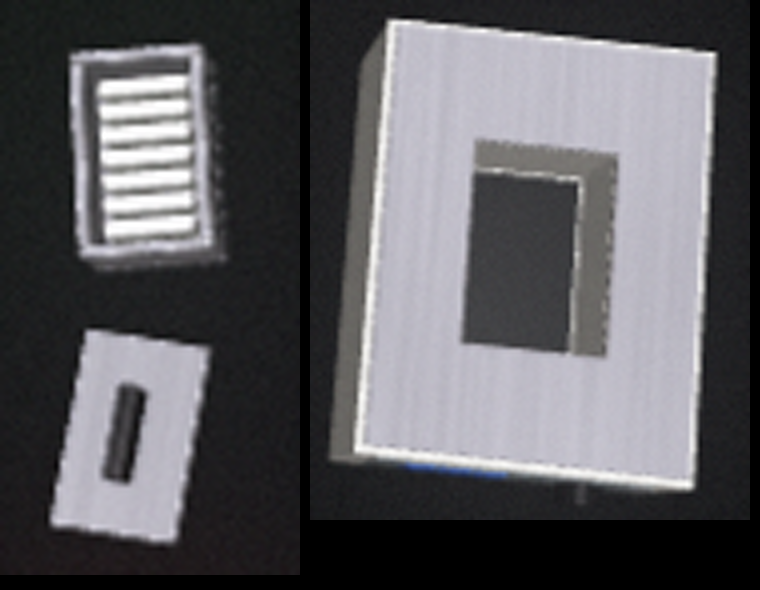

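The crop shows the steel basket with rim corners (70,52)…(213,246) and the steel lid at corners (87,329)…(50,526), as described. The bath is on the right, its well mouth at (475,140)…(461,342).

Run:
```python
from h import *
def f(c,s,o): return (np.array(c)+.5)/s-.5+np.array(o)
def box(n,px,z):
    P=w('top',px,z)[:,:2];c=P.mean(0);u=P[0]+P[1]-P[2]-P[3];L=np.linalg.norm
    v=P[0]+P[3]-P[1]-P[2]
    print(n,c.round(4),'x-ax yaw',np.degrees(np.arctan2(u[1],u[0])).round(1),np.degrees(np.arctan2(v[1],v[0])).round(1)-90,'L',(L(u)/2).round(4),'W',(L(v)/2).round(4))
box('basket',f([(70,52),(203,45),(213,246),(80,256)],5,(150,160)),.048)
box('lid',f([(87,329),(211,347),(176,543),(50,526)],5,(150,160)),.011)
box('well',f([(165,140),(308,155),(295,356),(151,342)],4,(330,140)),.1)
box('deck',f([(80,18),(407,53),(382,490),(46,453)],4,(330,140)),.1)
p=imaging.camera_params('wrist');R=cv2.Rodrigues(p['rvec'])[0];s=state()
print('wrist cam in tool', s['orientation'].T@(-R.T@p['tvec']-s['ee_pos']), (s['orientation'].T@R.T).round(2), p['fx'])
```

```text
basket [0.6009 0.2178] x-ax yaw 5.1 4.400000000000006 L 0.094 W 0.0606
lid [0.4732 0.2238] x-ax yaw -8.1 -7.299999999999997 L 0.0914 W 0.0585
well [ 0.57   -0.2438] x-ax yaw -5.6 -5.200000000000003 L 0.1106 W 0.0774
deck [ 0.569  -0.2432] x-ax yaw -5.7 -5.700000000000003 L 0.2392 W 0.1788
wrist cam in tool [ 0.07587029 -0.00199959 -0.14156549] [[ 0.   -0.95 -0.3 ]
 [ 1.    0.    0.  ]
 [-0.   -0.3   0.95]] 270.63261674669064
```

```bash
cat >> h.py <<'E'
from scipy.spatial.transform import Rotation as Ro
def go(pos,yaw):
    "shift (cm) and turn (deg) in tool axes to bring TCP to pos, pointing down, tool x at yaw deg"
    s=state();R0=s['orientation'];a=np.radians(yaw);c,n=np.cos(a),np.sin(a)
    T=np.array([[c,n,0],[n,-c,0],[0,0,-1.]])
    print('d_cm',(R0.T@(np.array(pos)-s['ee_pos'])*100).round(2),'rot',np.degrees(Ro.from_matrix(R0.T@T).as_rotvec()).round(2))
E
python3 -c "
from h import *
go([.473,.224,.2],-7.7)"
```

```text
d_cm [ 52.31 -56.68   3.13] rot [-7.000e-02  2.000e-02  3.118e+01]
```

```bash
python3 -m inch '{"delta_pos":[[13,-14,0],[26,-28,0],[39,-42,0],[52.3,-56.7,0],[52.3,-56.7,0],[52.3,-56.7,0],[52.3,-56.7,0],[52.3,-56.7,0],[52.3,-56.7,0],[52.3,-56.7,0],[52.3,-56.7,0],[52.3,-56.7,0],[52.3,-56.7,0],[52.3,-56.7,0],[52.3,-56.7,0],[52.3,-56.7,3],[52.3,-56.7,3],[52.3,-56.7,3],[52.3,-56.7,3],[52.3,-56.7,3]],"rotation":[[0,0,8],[0,0,16],[0,0,24],[0,0,31.2],[0,0,31.2],[0,0,31.2],[0,0,31.2],[0,0,31.2],[0,0,31.2],[0,0,31.2],[0,0,31.2],[0,0,31.2],[0,0,31.2],[0,0,31.2],[0,0,31.2],[0,0,31.2],[0,0,31.2],[0,0,31.2],[0,0,31.2],[0,0,31.2]],"fingers":[5,5,5,5,5,5,5,5,5,5,5,5,5,5,5,5,5,5,5,5]}'
python3 - <<'E'
from h import *
import pickle
s=state();print(s['t'],s['ee_pos'],s['ft_force'],s['joint_vel'].round(3))
p=imaging.camera_params('wrist');im=imaging.snapshot('wrist');cv2.imwrite('pics/w1.png',im[...,::-1]);pickle.dump(p,open('w1.pkl','wb'))
go([.473,.224,.2],-7.7)
E
```

```text
t: 2.1
ee_pos: [0.4461, -0.0221, 0.2108]
orientation: [[0.997, -0.072, 0.001], [-0.072, -0.997, 0.037], [-0.001, -0.037, -0.999]]
ft_force: [-0.8, -0.4, -0.6]
width: 0.0501
gripper_force: 0.0
2.1 [ 0.44609512 -0.02210857  0.21081664] [-0.76368394 -0.43611756 -0.57928312] [ 0.006  0.04  -0.005 -0.052  0.002 -0.   ]
d_cm [  0.9  -24.68   1.97] rot [-2.13  0.16  3.56]
```

View pics/w1.png

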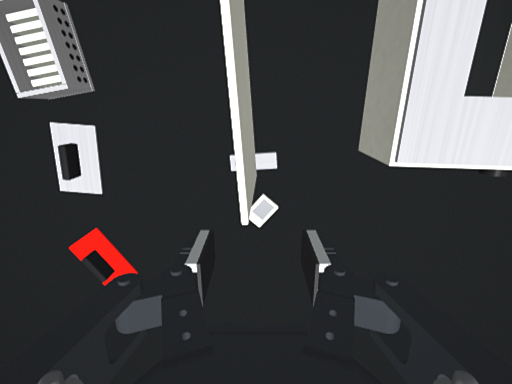

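Wrist view: screen at (240,100), steel lid at (77,158), red lid at (102,257), basket at (45,45). The arm got only two thirds of the way, so I go on.

```bash
python3 -m inch '{"delta_pos":[[0.3,-8,0],[0.9,-16,0],[0.9,-24.7,1],[0.9,-24.7,2],[0.9,-24.7,2],[0.9,-24.7,2],[0.9,-24.7,2],[0.9,-24.7,2],[0.9,-24.7,2],[0.9,-24.7,2],[0.9,-24.7,2],[0.9,-24.7,2],[0.9,-24.7,2],[0.9,-24.7,2]],"rotation":[[-2.1,0.2,3.5],[-2.1,0.2,3.5],[-2.1,0.2,3.5],[-2.1,0.2,3.5],[-2.1,0.2,3.5],[-2.1,0.2,3.5],[-2.1,0.2,3.5],[-2.1,0.2,3.5],[-2.1,0.2,3.5],[-2.1,0.2,3.5],[-2.1,0.2,3.5],[-2.1,0.2,3.5],[-2.1,0.2,3.5],[-2.1,0.2,3.5]],"fingers":[5,5,5,5,5,5,5,5,5,5,5,5,5,5]}'
python3 - <<'E'
from h import *
import pickle
s=state();print(s['t'],s['joint_vel'].round(3))
p=imaging.camera_params('wrist');im=imaging.snapshot('wrist')[...,::-1];cv2.imwrite('pics/w2.png',im);pickle.dump(p,open('w2.pkl','wb'))
go([.473,.224,.2],-7.7)
def rec(c,u,L,W):
    a=np.radians(u);R=np.array([[np.cos(a),-np.sin(a)],[np.sin(a),np.cos(a)]])
    return (np.array([[L,W],[L,-W],[-L,-W],[-L,W]])/2)@R.T+c
im=cv2.resize(im,None,fx=1.5,fy=1.5,interpolation=cv2.INTER_CUBIC)
for c,u,L,W,z in[((.4732,.2238),-7.7,.091,.058,.011),((.6009,.2178),4.8,.095,.06,.048)]:
    P=np.c_[rec(c,u,L,W),np.full(4,z)]; q=proj(p,P);print(q.round(1).tolist())
    cv2.polylines(im,[((q+.5)*1.5).astype(int)],True,(255,0,255),1)
cv2.imwrite('pics/w2o.png',im)
E
```

```text
t: 3.55
ee_pos: [0.4551, -0.0212, 0.2015]
orientation: [[0.998, -0.069, 0.003], [-0.069, -0.997, 0.038], [-0.0, -0.038, -0.999]]
ft_force: [-0.4, -0.6, 1.2]
width: 0.0497
gripper_force: 0.0
3.55 [ 0.002  0.003 -0.005 -0.006  0.    -0.001]
d_cm [  0.09 -24.56   1.08] rot [-2.18  0.07  3.73]
[[44.9, 127.9], [91.3, 131.2], [99.4, 200.6], [56.5, 197.4]]
[[-28.4, 1.5], [28.4, -10.5], [64.1, 93.9], [12.1, 103.0]]
```

View pics/w2o.png

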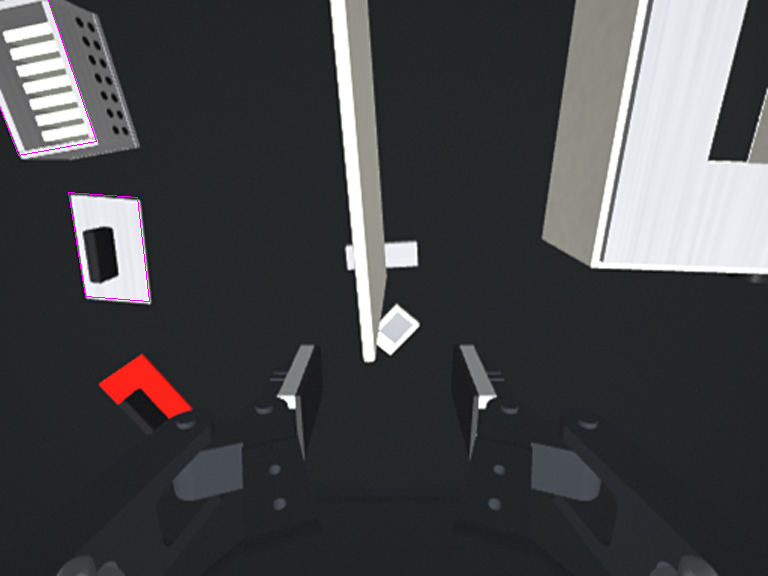

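The overlays match the lid and basket well, within about 1 px. But the arm stalled in y, so I check the joints.

```bash
python3 -c "
from h import *
s=state();print(s['q'].round(3),s['effort'].round(1),s['ft_force'])"
```

```text
[-0.07  -0.147 -0.111  1.607  0.038  3.141] [ -0.  -37.7  47.    0.    0.1  -0. ] [-0.10969697 -0.64330004 -1.37736023]
```

Joint 6 is at its limit (3.141), so I use the half-turn grasp: yaw 172.3 instead of -7.7.

```bash
python3 -m inch '{"delta_pos":[[0,-3,0],[0,-6,0],[0,-9,0],[0,-12,0],[0,-15,0.5],[0,-18,0.7],[0,-21,0.8],[0,-24.5,1],[0,-24.5,1],[0,-24.5,1],[0,-24.5,1],[0,-24.5,1],[0,-24.5,1]],"rotation":[[0,0,-8],[0,0,-16],[0,0,-24],[0,0,-32],[0,0,-40],[0,0,-48],[0,0,-56],[0,0,-64],[0,0,-72],[0,0,-80],[0,0,-88],[0,0,-90],[0,0,-90]],"fingers":[5,5,5,5,5,5,5,5,5,5,5,5,5]}'
python3 -c "
from h import *
go([.473,.224,.15],172.3);print(state()['q'].round(2))"
```

```text
t: 4.9
ee_pos: [0.4721, 0.2235, 0.2008]
orientation: [[0.069, 0.998, 0.003], [0.997, -0.069, 0.038], [0.038, -0.0, -0.999]]
ft_force: [-1.1, 0.2, 0.3]
width: 0.0501
gripper_force: 0.0
d_cm [-0.14  0.09  5.08] rot [  1.64  -1.75 -86.23]
[ 0.42 -0.01  0.02  1.58  0.03  2.06]
```

```bash
python3 -m inch '{"delta_pos":[[0,0,0],[0,0,0],[0,0,0],[0,0,0],[0,0,0],[-0.1,0.1,1],[-0.1,0.1,2],[-0.1,0.1,3],[-0.1,0.1,4],[-0.1,0.1,5],[-0.1,0.1,5],[-0.1,0.1,5],[-0.1,0.1,5]],"rotation":[[0.1,-0.2,-8],[0.3,-0.3,-16],[0.5,-0.5,-24],[0.6,-0.6,-32],[0.8,-0.8,-40],[0.9,-1,-48],[1.1,-1.1,-56],[1.2,-1.3,-64],[1.4,-1.5,-72],[1.5,-1.6,-80],[1.64,-1.75,-86.2],[1.64,-1.75,-86.2],[1.64,-1.75,-86.2]],"fingers":[5,5,5,5,5,5,5,5,5,5,5,5,5]}'
python3 - <<'E'
from h import *
p=imaging.camera_params('wrist');im=imaging.snapshot('wrist')[...,::-1];cv2.imwrite('pics/w3.png',im)
go([.4732,.2238,.014],172.3)
im=cv2.resize(im,None,fx=1.5,fy=1.5,interpolation=cv2.INTER_CUBIC)
def rec(c,u,L,W):
    a=np.radians(u);R=np.array([[np.cos(a),-np.sin(a)],[np.sin(a),np.cos(a)]])
    return (np.array([[L,W],[L,-W],[-L,-W],[-L,W]])/2)@R.T+c
for L,W,z in[(.091,.058,.011),(.044,.010,.035)]:
    q=proj(p,np.c_[rec((.4732,.2238),-7.7,L,W),np.full(4,z)])
    cv2.polylines(im,[((q+.5)*1.5).astype(int)],True,(255,0,255),1)
cv2.imwrite('pics/w3o.png',im)
E
```

```text
t: 6.2
ee_pos: [0.4733, 0.2243, 0.1511]
orientation: [[-0.99, 0.139, 0.0], [0.139, 0.99, 0.0], [-0.0, 0.0, -1.0]]
ft_force: [0.4, -0.9, 0.2]
width: 0.0498
gripper_force: 0.0
d_cm [ 1.000e-02 -6.000e-02  1.371e+01] rot [ 0.02  0.02 -0.27]
```

View pics/w3o.png

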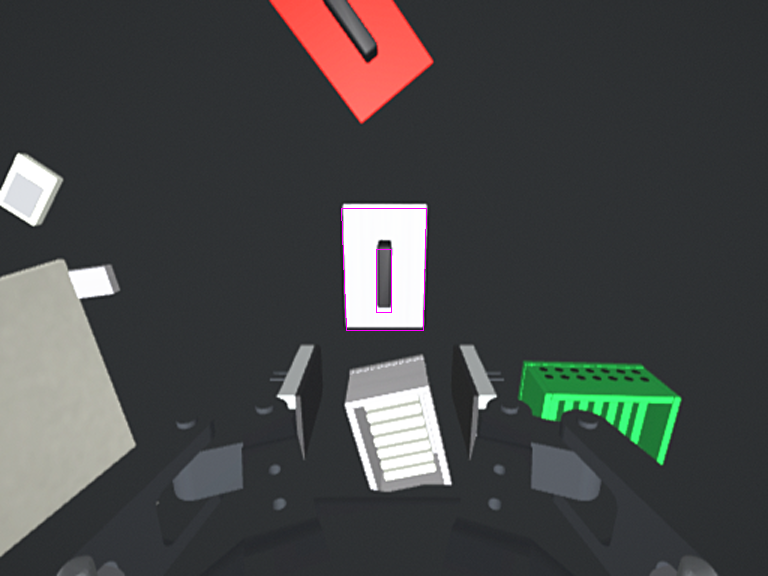

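Wrist view: lid plate centred at (385,267) in the 1.5x picture, with overlay agreement within about 2 mm along the length and centred across. I descend and grip the bar.

```bash
python3 -m inch '{"delta_pos":[[0,0,2.5],[0,0,5],[0,0,7.5],[0,0,10],[0,0,12],[0,0,13],[0,0,13.7],[0,0,13.7],[0,0,13.7],[0,0,13.7],[0,0,13.7],[0,0,13.7],[0,0,13.7],[0,0,13.7],[0,0,13.7]],"rotation":[[0,0,0],[0,0,0],[0,0,0],[0,0,0],[0,0,0],[0,0,0],[0,0,0],[0,0,0],[0,0,0],[0,0,0],[0,0,0],[0,0,0],[0,0,0],[0,0,0],[0,0,0]],"fingers":[4,4,4,4,4,4,4,4,4,0,0,0,0,0,0]}' 35
python3 - <<'E'
from h import *
go([.4732,.2238,.1],172.3)
E
```

```text
t: 7.75
ee_pos: [0.4737, 0.2245, 0.0147]
orientation: [[-0.991, 0.135, 0.001], [0.135, 0.991, 0.001], [-0.001, 0.001, -1.0]]
ft_force: [-0.9, -0.8, 6.3]
width: 0.0089
gripper_force: 35.1
d_cm [ 0.03 -0.07 -8.53] rot [ 0.05  0.07 -0.06]
```

```bash
python3 -m inch '{"delta_pos":[[0,0,-1.5],[0,0,-4],[0,0,-7],[0,0,-10],[0,0,-12],[0,0,-12],[0,0,-12],[0,0,-12]],"rotation":[[0,0,0],[0,0,0],[0,0,0],[0,0,0],[0,0,0],[0,0,0],[0,0,0],[0,0,0]],"fingers":[0,0,0,0,0,0,0,0]}'
python3 - <<'E'
from h import *
s=state();p=imaging.camera_params('wrist');im=imaging.snapshot('wrist')[...,::-1]
cv2.imwrite('pics/w4.png',im)
R=cv2.Rodrigues(p['rvec'])[0];O=s['orientation']
Rt=O.T@R.T; c=O.T@(-R.T@p['tvec']-s['ee_pos'])
# w3 camera
O3=np.array([[-.9905,.1375,0],[.1375,.9905,0],[0,0,-1.]]);C=np.array([.4733,.2243,.1511])+O3@c;R3=(O3@Rt).T
p3=dict(p,rvec=cv2.Rodrigues(R3)[0],tvec=-R3@C)
def rec(c,u,L,W):
    a=np.radians(u);R=np.array([[np.cos(a),-np.sin(a)],[np.sin(a),np.cos(a)]])
    return (np.array([[L,W],[L,-W],[-L,-W],[-L,W]])/2)@R.T+c
B=np.c_[rec((.6009,.2178),4.8,.095,.06),np.full(4,.048)]
L=np.c_[rec((.4732,.2238),-7.7,.091,.058),np.full(4,.011)]
print('lid in w3',(proj(p3,L)*1.5).round(0).tolist())
i3=cv2.imread('pics/w3.png');G=cv2.resize(i3[220:340,190:340],None,fx=5,fy=5,interpolation=cv2.INTER_CUBIC)
q=(proj(p3,B)-[190,220]+.5)*5;cv2.polylines(G,[q.astype(int)],True,(255,0,255),1)
cv2.imwrite('pics/w3b.png',G)
go([.4732,.2238,.1],172.3);print(s['ft_force'],s['width'])
E
```

```text
t: 8.55
ee_pos: [0.4726, 0.224, 0.1327]
orientation: [[-0.991, 0.135, -0.002], [0.135, 0.991, -0.001], [0.002, -0.001, -1.0]]
ft_force: [1.0, -0.3, 0.1]
width: 0.009
gripper_force: 34.2
lid in w3 [[422.0, 330.0], [345.0, 330.0], [341.0, 208.0], [425.0, 207.0]]
d_cm [-0.07 -0.    3.26] rot [-0.06 -0.1  -0.06]
[ 0.98835782 -0.30639556  0.13382726] 0.009021403051800861
```

View pics/w3b.png

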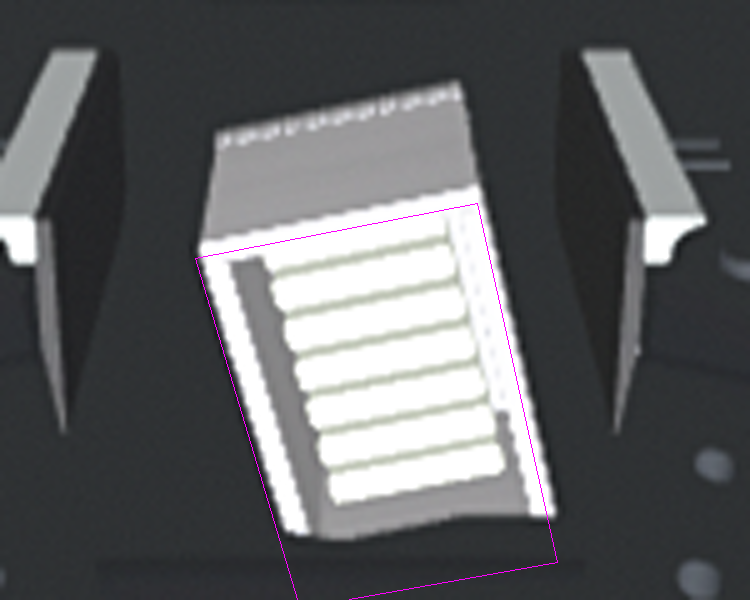

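View pics/w4.png

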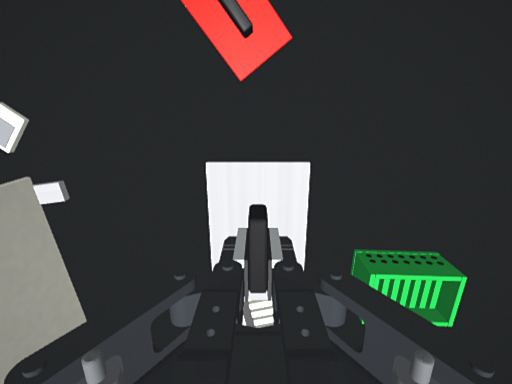

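w3b: the basket rim sits shifted by about 2.5 px along the tool axis, the same shift as the lid had. This is a common camera bias, so relative offsets hold; the yaw reads slightly larger. w4: lid held level, near plate edge at row 162, cols 206–310.

Run:
```python
from h import *
s=state();p=imaging.camera_params('wrist');R=cv2.Rodrigues(p['rvec'])[0];O=s['orientation']
Rt=O.T@R.T; c=O.T@(-R.T@p['tvec']-s['ee_pos'])
O3=np.array([[-.9905,.1375,0],[.1375,.9905,0],[0,0,-1.]]);C=np.array([.4733,.2243,.1511])+O3@c;R3=(O3@Rt).T
p3=dict(p,rvec=cv2.Rodrigues(R3)[0],tvec=-R3@C)
b=w(p3,(np.array([(199,250),(481,187),(556,517)])+.5)/5-.5+[190,220],.048)[:,:2]
d=b[0]-b[1];print('near rim',b,np.linalg.norm(d),'yaw',np.degrees(np.arctan2(d[1],d[0]))%180-90)
e=b[2]-b[1];print('long side yaw',np.degrees(np.arctan2(e[1],e[0])))
l=w(p3,(np.array([(342,204),(427,204),(424,328),(347,328)])+.5)/1.5-.5,.011)[:,:2];print('lid by wrist',l.mean(0),np.linalg.norm(l[0]-l[1]),np.linalg.norm(l[1]-l[2]))
# lid in hand
e=w(p,[(206,162),(310,162)],s['ee_pos'][2]-.0147+.011);print('held near edge, tool frame',((e-s['ee_pos'])@O).round(4))
```

```text
near rim [[0.55423422 0.18505389]
 [0.5474422  0.24486596]
 [0.63301582 0.25258907]] 0.06019647046837508 yaw 6.478521500185707
long side yaw 5.157029648353272
lid by wrist [0.47125824 0.22500169] 0.05813800106987764 0.09183054399121719
held near edge, tool frame [[ 0.0482 -0.0265  0.0038]
 [ 0.0482  0.0301  0.0038]]
```

Run:
```python
from h import *
go([.6015,.2184,.09],185.3)
```

```text
d_cm [-12.86   1.19   4.23] rot [ -0.05  -0.11 -13.06]
```

```bash
python3 -m inch '{"delta_pos":[[-2,0.2,0],[-4,0.4,0],[-6,0.6,0],[-8,0.8,0],[-10,1,0],[-12,1.1,0],[-12.9,1.2,1],[-12.9,1.2,2.5],[-12.9,1.2,4],[-12.9,1.2,4.2],[-12.9,1.2,4.2],[-12.9,1.2,4.2]],"rotation":[[0,0,-2],[0,0,-4],[0,0,-6],[0,0,-8],[0,0,-10],[0,0,-12],[0,0,-13],[0,0,-13],[0,0,-13],[0,0,-13],[0,0,-13],[0,0,-13]],"fingers":[0,0,0,0,0,0,0,0,0,0,0,0]}'
python3 - <<'E'
from h import *
go([.6015,.2184,.057],185.3)
s=state();p=imaging.camera_params('wrist');im=imaging.snapshot('wrist')[...,::-1]
cv2.imwrite('pics/w5.png',cv2.resize(im[130:290,160:360],None,fx=4,fy=3.7,interpolation=cv2.INTER_CUBIC))
E
```

```text
t: 9.8
ee_pos: [0.6024, 0.2189, 0.0925]
orientation: [[-0.996, -0.091, 0.001], [-0.091, 0.996, 0.0], [-0.001, 0.0, -1.0]]
ft_force: [1.2, -0.2, -0.7]
width: 0.009
gripper_force: 34.2
d_cm [ 0.1  -0.05  3.55] rot [ 0.01  0.04 -0.05]
```

View pics/w5.png

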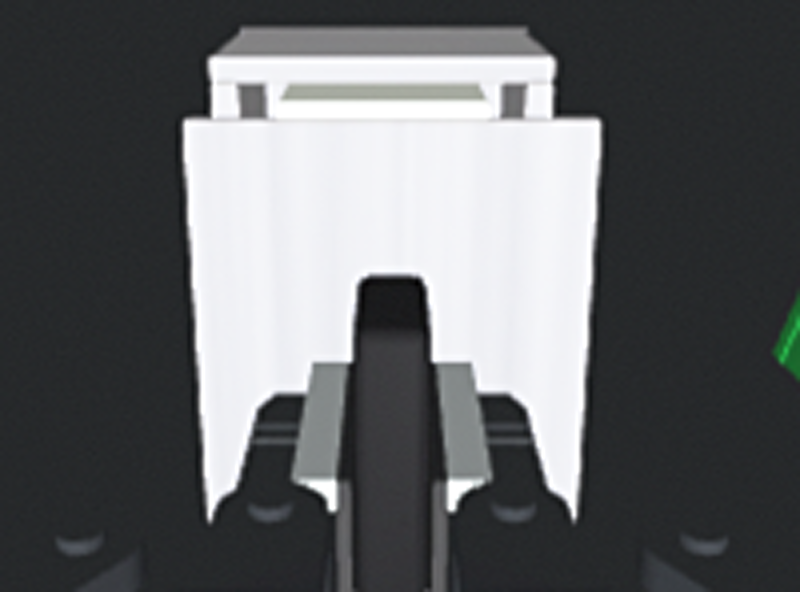

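w5: rim near edge runs (210,60)–(555,60) and lid near edge (183,120)–(602,120), parallel. I compute their offset directly.

Run:
```python
from h import *
s=state();p=imaging.camera_params('wrist');O=s['orientation'];T=s['ee_pos'];print(T)
f=lambda a:(np.array(a)+.5)/[4,3.7]-.5+[160,130]
a=(w(p,f([(210,60),(555,60)]),.048)-T)@O*1e3
for z in(-.0037,-.005):
    b=(w(p,f([(183,121),(602,121)]),T[2]+z)-T)@O*1e3
    print(a.round(1).tolist(),b.round(1).tolist(),'mid diff',(a.mean(0)-b.mean(0)).round(2))
```

```text
[0.60263775 0.21901139 0.09282503]
[[50.8, -29.4, 44.7], [50.9, 29.8, 44.8]] [[47.7, -26.6, 3.6], [47.7, 30.4, 3.7]] mid diff [ 3.16 -1.7  41.12]
[[50.8, -29.4, 44.7], [50.9, 29.8, 44.8]] [[47.4, -26.9, 4.9], [47.4, 30.7, 5.0]] mid diff [ 3.42 -1.7  39.82]
```

```bash
python3 -m inch '{"delta_pos":[[0.11,-0.11,0],[0.11,-0.11,1],[0.11,-0.11,2],[0.11,-0.11,2.6],[0.11,-0.11,3],[0.11,-0.11,3.4],[0.11,-0.11,3.4],[0.11,-0.11,3.4]],"rotation":[[0,0,0],[0,0,0],[0,0,0],[0,0,0],[0,0,0],[0,0,0],[0,0,0],[0,0,0]],"fingers":[0,0,0,0,0,0,0,0]}'
```

```text
t: 10.65
ee_pos: [0.6017, 0.2176, 0.058]
orientation: [[-0.996, -0.091, 0.0], [-0.091, 0.996, 0.0], [-0.0, 0.0, -1.0]]
ft_force: [0.9, -0.0, -0.4]
width: 0.0092
gripper_force: 34.2
```

No contact force with the skirt in. I go down the rest and release.

```bash
python3 -m inch '{"delta_pos":[[0,0,0.15],[0,0,0.3],[0,0,0.35],[0,0,0.35],[0,0,0.35],[0,0,0.35],[0,0,0.35],[0,0,0.35],[0,0,0.35],[0,0,-1],[0,0,-3],[0,0,-5],[0,0,-7],[0,0,-7],[0,0,-7]],"rotation":[[0,0,0],[0,0,0],[0,0,0],[0,0,0],[0,0,0],[0,0,0],[0,0,0],[0,0,0],[0,0,0],[0,0,0],[0,0,0],[0,0,0],[0,0,0],[0,0,0],[0,0,0]],"fingers":[0,0,0,0,3,3,3,3,3,3,3,3,8.5,8.5,8.5]}'
python3 - <<'E'
from h import *
s=state();p=imaging.camera_params('wrist');O=s['orientation'];T=s['ee_pos'];print(T)
im=imaging.snapshot('wrist')[...,::-1]
e=cv2.resize(im[130:330,130:390],None,fx=3,fy=3,interpolation=cv2.INTER_CUBIC)
cv2.imwrite('pics/w6.png',e)
E
```

```text
t: 12.15
ee_pos: [0.602, 0.2177, 0.1286]
orientation: [[-0.996, -0.091, 0.001], [-0.091, 0.996, 0.001], [-0.001, 0.0, -1.0]]
ft_force: [-0.0, 0.1, 0.2]
width: 0.0724
gripper_force: 0.0
[0.6019547  0.21767445 0.12864133]
```

View pics/w6.png

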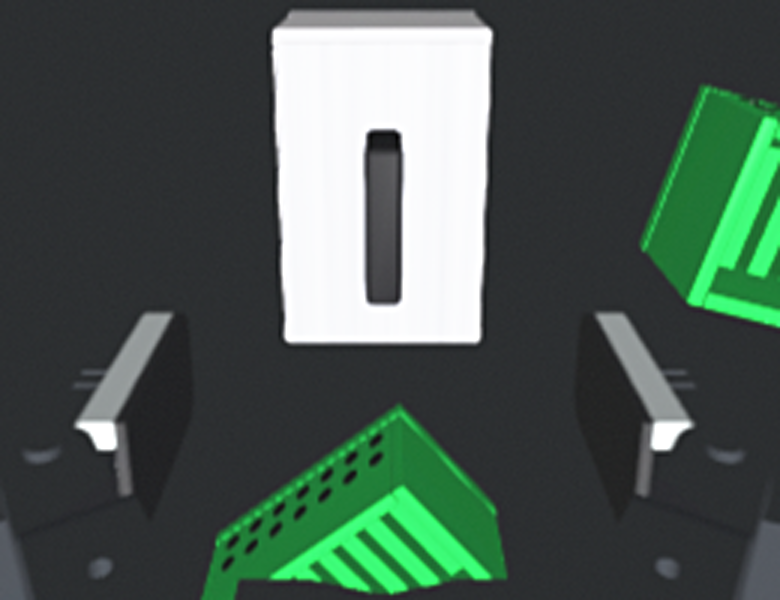

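w6: lid seated flush, plate covers the whole rim from (272,30) to (482,342) with the bar central and parallel; open fingers are clear at both sides. Now I grasp the basket itself.

```bash
python3 -m inch '{"delta_pos":[[0,0,2.5],[0,0,5],[0,0,7.5],[0,0,9.5],[0,0,11],[0,0,11.9],[0,0,11.9],[0,0,11.9],[0,0,11.9]],"rotation":[[0,0,0],[0,0,0],[0,0,0],[0,0,0],[0,0,0],[0,0,0],[0,0,0],[0,0,0],[0,0,0]],"fingers":[8.5,8.5,8.5,8.5,8.5,8.5,8.5,8.5,8.5]}' 60
python3 -c "
from h import *
im=imaging.snapshot('wrist');s=state();p=imaging.camera_params('wrist');print(s['ft_force'],s['width'])
cv2.imwrite('pics/w7.png',im[...,::-1])
m=(im.min(2)>170).astype(np.uint8);n,l,st,c=cv2.connectedComponentsWithStats(m)
for i in range(1,n):
  if st[i,4]>300:print(st[i],c[i].round(1))
"
```

```text
t: 13.1
ee_pos: [0.6023, 0.2178, 0.0101]
orientation: [[-0.996, -0.091, 0.002], [-0.091, 0.996, 0.001], [-0.002, 0.001, -1.0]]
ft_force: [-0.0, 0.2, 0.2]
width: 0.0852
gripper_force: 0.0
[-0.33713594 -1.27329728 -0.14019315] 0.08498768501386376
[  182   175   149   159 18216] [256.4 243. ]
```

```bash
python3 -m inch '{"delta_pos":[[0,0,0],[0,0,0],[0,0,0],[0,0,0],[0,0,0],[0,0,0],[0,0,0],[0,0,0]],"rotation":[[0,0,0],[0,0,0],[0,0,0],[0,0,0],[0,0,0],[0,0,0],[0,0,0],[0,0,0]],"fingers":[5,5,5,5,5,5,5,5]}' 60
python3 -c "
from h import *
s=state();print(s['ft_force'],s['gripper_force'],s['q'].round(2))
go([.602,.2178,.24],185.3)"
```

```text
t: 13.95
ee_pos: [0.602, 0.2176, 0.0097]
orientation: [[-0.996, -0.091, 0.001], [-0.091, 0.996, 0.0], [-0.001, 0.0, -1.0]]
ft_force: [-0.8, -1.5, 5.8]
width: 0.0593
gripper_force: 67.1
[-0.8361513  -1.51934603  5.76498616] 67.12727665901184 [ 0.35  0.32  0.02  1.27 -0.    0.26]
d_cm [ -0.03   0.03 -23.03] rot [ 0.01  0.07 -0.06]
```

```bash
python3 -m inch '{"delta_pos":[[0,0,-0.5],[0,0,-1.5],[0,0,-3],[0,0,-5],[0,0,-7.5],[0,0,-10],[0,0,-12.5],[0,0,-15],[0,0,-17.5],[0,0,-19.5],[0,0,-21.5],[0,0,-22.5],[0,0,-23],[0,0,-23],[0,0,-23]],"rotation":[[0,0,0],[0,0,0],[0,0,0],[0,0,0],[0,0,0],[0,0,0],[0,0,0],[0,0,0],[0,0,0],[0,0,0],[0,0,0],[0,0,0],[0,0,0],[0,0,0],[0,0,0]],"fingers":[5,5,5,5,5,5,5,5,5,5,5,5,5,5,5]}' 70
python3 - <<'E'
from h import *
im=imaging.snapshot('wrist');s=state();p=imaging.camera_params('wrist');O=s['orientation'];T=s['ee_pos'];print(s['ft_force'],s['width'])
cv2.imwrite('pics/w8.png',im[...,::-1])
m=(im.min(2)>170).astype(np.uint8);n,l,st,c=cv2.connectedComponentsWithStats(m)
for i in range(1,n):
  if st[i,4]>300:
    print(st[i],c[i].round(1))
x,y,W=st[np.argmax(st[1:,4])+1][:3]
print(((w(p,[(x,y),(x+W-1,y)],T[2]-.0097+.05)-T)@O*1e3).round(1))
go([.570,-.2436,.24],174.5)
E
```

```text
t: 15.45
ee_pos: [0.6014, 0.2175, 0.2379]
orientation: [[-0.996, -0.091, -0.001], [-0.091, 0.996, -0.0], [0.001, -0.0, -1.0]]
ft_force: [0.1, -0.6, -4.5]
width: 0.0594
gripper_force: 76.1
[ 0.60283913  0.27769407 -3.93284977] 0.05894986679589471
[ 85  18  24  21 427] [96.4 28.2]
[  184   176   148   156 18014] [257.8 242.7]
[  0 208  12  62 325] [  4.4 244.6]
[ 41 256  38  35 472] [ 63.8 269.1]
[ 25 272  38  33 950] [ 43.4 288.2]
[  0 344  24  24 313] [  8.2 352.1]
[ 101  353   57   31 1141] [130.2 368. ]
[368 370  47  14 446] [391.6 376.9]
[[ 51.2 -26.6 -40.2]
 [ 51.2  30.1 -40.2]]
d_cm [  7.34 -45.63  -0.2 ] rot [-0.03 -0.09 10.74]
```

Held firm and level, with the lid unmoved. I carry it over the screen with the underside about 23 cm up.

```bash
python3 -m inch '{"delta_pos":[[0.2,1,-0.2],[0.5,3,-0.2],[0.9,5.5,-0.2],[1.3,8,-0.2],[1.7,10.5,-0.2],[2.1,13,-0.2],[2.5,15.5,-0.2]],"rotation":[[0,0,0.3],[0,0,0.7],[0,0,1.3],[0,0,1.9],[0,0,2.5],[0,0,3.1],[0,0,3.7]],"fingers":[5,5,5,5,5,5,5]}'
python3 -c "
from h import *
go([.5713,-.2436,.24],174.5)"
```

```text
t: 16.2
ee_pos: [0.5617, 0.3712, 0.2404]
orientation: [[-1.0, -0.027, -0.001], [-0.027, 1.0, -0.0], [0.001, -0.0, -1.0]]
ft_force: [0.6, -0.3, -6.3]
width: 0.0591
gripper_force: 76.3
d_cm [ 6.700e-01 -6.148e+01  5.000e-02] rot [-0.01 -0.04  7.02]
```

I typed the wrong sign in y. Nothing was touched, as it all stayed at height; now the right way.

```bash
python3 -m inch '{"delta_pos":[[0,-1.5,0],[0,-4,0],[0.1,-7,0],[0.1,-10,0],[0.1,-13,0],[0.2,-16.5,0],[0.2,-20,0],[0.2,-23.5,0],[0.3,-27,0],[0.3,-30.5,0],[0.3,-34,0],[0.4,-37.5,0],[0.4,-41,0],[0.5,-44.5,0],[0.5,-48,0],[0.6,-51.5,0],[0.6,-55,0],[0.7,-58,0],[0.7,-60.5,0],[0.7,-61.5,0]],"rotation":[[0,0,0],[0,0,0.5],[0,0,1],[0,0,1.5],[0,0,2],[0,0,2.5],[0,0,3],[0,0,3.5],[0,0,4],[0,0,4.5],[0,0,5],[0,0,5.5],[0,0,6],[0,0,6.5],[0,0,7],[0,0,7],[0,0,7],[0,0,7],[0,0,7],[0,0,7]],"fingers":[5,5,5,5,5,5,5,5,5,5,5,5,5,5,5,5,5,5,5,5]}'
python3 -c "
from h import *
s=state();print(s['q'].round(2));go([.5713,-.2436,.16],174.5)"
```

```text
t: 18.2
ee_pos: [0.5717, -0.2472, 0.2402]
orientation: [[-0.995, 0.097, -0.001], [0.097, 0.995, 0.0], [0.001, -0.0, -1.0]]
ft_force: [0.1, -0.3, -5.0]
width: 0.0589
gripper_force: 77.2
[-0.41  0.27  0.41  1.71 -0.   -0.31]
d_cm [0.07 0.36 8.02] rot [-0.   -0.05 -0.08]
```

```bash
python3 -m inch '{"delta_pos":[[0.1,0.4,1],[0.1,0.4,2.5],[0.1,0.4,4.5],[0.1,0.4,6.5],[0.1,0.4,8],[0.1,0.4,8],[0.1,0.4,8],[0.1,0.4,8]],"rotation":[[0,0,0],[0,0,0],[0,0,0],[0,0,0],[0,0,0],[0,0,0],[0,0,0],[0,0,0]],"fingers":[5,5,5,5,5,5,5,5]}'
python3 - <<'E'
from h import *
s=state();p=imaging.camera_params('wrist');im=imaging.snapshot('wrist');cv2.imwrite('pics/w9.png',im[...,::-1])
g=im.mean(2).astype(int)
for c in(215,235,255,275,295):print(c,g[100:190:2,c].tolist())
for rr in(152,158,164):print(rr,g[rr,150:370:4].tolist())
# prediction of well mouth corners and plate near edge
a=np.radians(-5.5);R=np.array([[np.cos(a),-np.sin(a)],[np.sin(a),np.cos(a)]])
q=(np.array([[-.056,.039],[-.056,-.039],[.056,-.039],[.056,.039]])@R.T)+[.57,-.2438]
print(proj(p,np.c_[q,np.full(4,.1)]).round(1).tolist())
go([.5713,-.2436,.1247],174.5)
E
```

```text
t: 19.0
ee_pos: [0.5719, -0.2411, 0.1622]
orientation: [[-0.995, 0.095, 0.002], [0.095, 0.995, -0.001], [-0.002, -0.0, -1.0]]
ft_force: [-0.2, 0.7, -4.8]
width: 0.0592
gripper_force: 77.1
215 [236, 236, 235, 235, 235, 234, 234, 235, 234, 233, 233, 233, 233, 233, 233, 211, 208, 235, 229, 232, 255, 255, 255, 255, 255, 255, 255, 255, 135, 117, 118, 119, 118, 120, 120, 122, 123, 118, 207, 236, 235, 235, 222, 189, 230]
235 [230, 231, 230, 231, 231, 230, 231, 231, 232, 231, 231, 231, 232, 231, 232, 212, 99, 101, 100, 99, 98, 97, 96, 94, 93, 92, 90, 96, 134, 119, 118, 120, 119, 119, 121, 120, 123, 119, 207, 236, 235, 235, 222, 194, 232]
255 [231, 231, 231, 230, 230, 230, 230, 230, 229, 230, 231, 230, 230, 230, 231, 222, 102, 101, 102, 100, 99, 98, 97, 96, 94, 94, 93, 94, 133, 120, 117, 119, 118, 120, 119, 122, 122, 118, 208, 236, 235, 235, 222, 201, 234]
275 [234, 234, 234, 234, 234, 234, 234, 234, 234, 234, 234, 234, 233, 234, 234, 228, 99, 99, 98, 97, 95, 95, 94, 93, 91, 90, 90, 93, 135, 119, 118, 119, 119, 119, 118, 122, 122, 119, 208, 236, 235, 235, 221, 205, 235]
295 [234, 235, 235, 23
[... 442 characters left out ...]
0, 232, 227, 230, 229, 250]
158 [230, 231, 230, 231, 235, 227, 231, 227, 231, 232, 233, 233, 238, 146, 118, 118, 117, 118, 117, 119, 118, 119, 119, 119, 120, 119, 120, 119, 121, 119, 120, 120, 120, 121, 119, 120, 119, 120, 119, 119, 116, 236, 232, 234, 229, 232, 233, 228, 229, 231, 231, 227, 229, 229, 117]
164 [230, 230, 228, 231, 235, 227, 230, 228, 231, 232, 232, 239, 112, 119, 117, 118, 118, 118, 118, 119, 119, 118, 118, 118, 118, 119, 119, 119, 119, 119, 119, 119, 118, 119, 118, 118, 118, 119, 117, 116, 117, 116, 121, 235, 228, 233, 233, 229, 230, 233, 233, 229, 230, 233, 33]
[[304.4, 133.7], [199.0, 133.5], [207.2, 265.4], [297.5, 265.5]]
d_cm [ 0.05 -0.24  3.75] rot [-0.02  0.1   0.05]
```

The well's near edge (row 131 against 133.6 predicted) and sides (about 200.5 and 303.5 against 200.2 and 303.4) agree with the top view, apart from the known common bias. Final descent to 15 mm over the deck.

```bash
python3 -m inch '{"delta_pos":[[0,-0.1,0.5],[0,-0.2,1.5],[0,-0.2,2.5],[0,-0.2,3.2],[0,-0.2,3.7],[0,-0.2,3.7],[0,-0.2,3.7],[0,-0.2,3.7],[0,-0.2,3.7],[0,-0.2,3.7]],"rotation":[[0,0,0],[0,0,0],[0,0,0],[0,0,0],[0,0,0],[0,0,0],[0,0,0],[0,0,0],[0,0,0],[0,0,0]],"fingers":[5,5,5,5,5,5,5,5,5,5]}'
python3 - <<'E'
from h import *
s=state();p=imaging.camera_params('wrist');im=imaging.snapshot('wrist')
print(s['joint_vel'].round(3),s['ft_force'],s['width']);go([.5713,-.2436,.1247],174.5)
g=im.mean(2).astype(int)
for c in(235,255,275):print(c,g[120:190:2,c].tolist())
m=(im.min(2)>170).astype(np.uint8);print(np.flatnonzero(m[185]).reshape(-1)[[0,-1]])
for rr in (157,181,185):print(rr,g[rr,160:350:3].tolist())
a=np.radians(-5.5);R=np.array([[np.cos(a),-np.sin(a)],[np.sin(a),np.cos(a)]])
q=(np.array([[-.056,.039],[-.056,-.039]])@R.T)+[.57,-.2438]
print(proj(p,np.c_[q,np.full(2,.1)]).round(1).tolist())
E
```

```text
t: 20.05
ee_pos: [0.5715, -0.2433, 0.1242]
orientation: [[-0.995, 0.095, 0.001], [0.095, 0.995, -0.0], [-0.001, -0.0, -1.0]]
ft_force: [-0.1, -0.3, -4.3]
width: 0.0592
gripper_force: 77.2
[ 0.     0.002 -0.003 -0.002 -0.001  0.001] [-0.12954191 -0.33326593 -4.34026271] 0.05922365785115367
d_cm [ 0.01 -0.03 -0.06] rot [-0.    0.02  0.04]
235 [197, 197, 198, 197, 196, 196, 196, 197, 180, 79, 78, 78, 77, 76, 75, 74, 72, 76, 108, 95, 96, 97, 96, 97, 98, 99, 99, 95, 169, 204, 203, 202, 182, 158, 196]
255 [199, 200, 200, 199, 199, 199, 200, 202, 183, 82, 80, 79, 78, 78, 77, 76, 75, 77, 108, 97, 96, 97, 97, 97, 97, 98, 99, 96, 166, 204, 203, 202, 182, 165, 202]
275 [204, 205, 206, 205, 206, 204, 204, 205, 187, 77, 77, 76, 76, 76, 74, 72, 72, 75, 110, 98, 95, 96, 96, 96, 96, 99, 98, 96, 167, 204, 203, 202, 174, 166, 203]
[118 388]
157 [196, 193, 194, 196, 198, 200, 199, 197, 198, 204, 189, 150, 110, 110, 113, 113, 114, 111, 114, 112, 113, 113, 113, 112, 115, 113, 113, 114, 114, 116, 115, 115, 116, 114, 114, 115, 114, 114, 115, 117, 115, 114, 112, 114, 114, 113, 113, 116, 135, 135, 135, 164, 187, 203, 198, 197, 197, 194, 198, 200, 200, 196, 194, 195]
181 [195, 195, 191, 195, 196, 198, 198, 197, 192, 204, 203, 203, 202, 202, 203, 203, 202, 202, 203, 202, 202, 202, 203, 203, 202, 202, 201, 201, 202, 202, 202, 201, 202, 203, 203, 202, 201, 202, 201, 203, 202, 202, 202, 201, 201, 201, 200, 200, 201, 200, 199, 199, 199, 200, 199, 198, 199, 185, 201, 203, 198, 194, 196, 202]
185 [196, 194, 192, 193, 194, 198, 200, 199, 166, 138, 138, 138, 137, 138, 138, 139, 140, 140, 139, 137, 138, 140, 140, 140, 140, 139, 139, 140, 141, 141, 142, 143, 143, 142, 141, 142, 142, 144, 144, 127, 128, 129, 128, 124, 126, 127, 127, 125, 127, 129, 131, 132, 133, 130, 128, 129, 179, 194, 200, 201, 197, 193, 196, 202]
[[318.3, 140.4], [189.7, 140.2]]
```

Run:
```python
from h import *
s=state();p=imaging.camera_params('wrist');O=s['orientation'];T=s['ee_pos']
t=lambda px,z:((w(p,px,z)-T)@O*1e3).round(1)
im=imaging.snapshot('wrist');g=im.mean(2).astype(int)
for rr in(145,150,160,165):print(rr,160+0,g[rr,180:212:2].tolist(),296,g[rr,296:326:2].tolist())
print('well near edge',t([(255,136.8)],.1),'basket bottom',t([(255,155.5)],T[2]-.0097),'rim',t([(255,175.8)],T[2]+.0383))
```

```text
145 160 [196, 201, 199, 204, 188, 88, 168, 110, 111, 110, 111, 110, 110, 107, 101, 240] 296 [72, 255, 107, 115, 116, 114, 114, 114, 112, 156, 139, 200, 202, 199, 196]
150 160 [195, 201, 198, 203, 192, 123, 157, 110, 110, 109, 111, 111, 109, 107, 105, 201] 296 [84, 243, 107, 115, 115, 113, 114, 111, 112, 149, 179, 205, 201, 200, 197]
160 160 [194, 199, 199, 201, 204, 189, 84, 120, 110, 111, 103, 95, 96, 96, 94, 95] 296 [97, 95, 96, 95, 95, 95, 95, 95, 93, 91, 181, 207, 201, 198, 197]
165 160 [195, 196, 199, 199, 205, 188, 87, 114, 94, 96, 95, 95, 95, 95, 96, 97] 296 [94, 94, 94, 94, 95, 95, 96, 94, 94, 94, 93, 87, 130, 202, 198]
well near edge [[59.5  0.  24. ]] basket bottom [[50.7  0.1  9.7]] rim [[ 51.1   0.6 -38.3]]
```

The basket-to-well gap along x is 8.8 mm (8.5 ideal), lateral centres agree at about 253 px, and the underside is about 14.5 mm over the deck and still. I hand in.

```bash
python3 -c "
from rig import job
print(job.close_job())"
```

```text
the job is handed in; nothing more can be done
None
```

The job is handed in. By my last measurements the lid is seated, and the basket is held still about 14.5 mm over the deck, in line with the well and centred to within a few millimetres; the judge's verdict was not shown.

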